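# Glue-up of a knife handle: guard down, second scale on the pins, keep it pressed

## Robot

A 6-joint arm with a two-finger parallel gripper is mounted at the origin on the work surface. World frame = base frame: x ahead of the robot, y to its left, z up, the work surface at z = 0. Lengths are in m, angles in rad, forces in N, time in s.
With the tool pointing down it reaches from about 0.3 to 0.875 m from the base axis. Payload 6.4 kg.
Tool frame: the origin (TCP) lies between the finger pads; the fingertips stand 11 mm ahead of it and the grasp point (between the pads) lies 8 mm behind it (ctrl.tcp_to_tips is the y of the fingertips in the tool frame, in m); y points along the fingers, x is the direction in which the jaws open and shut, and the axes are right-handed (so a half turn about y gives the same grasp; the last joint's range is limited). The gripper opens to 85 mm and grips with 20 to 120 N. Pads are 22 mm wide; open, the fingers measure 114 mm over their backs; the gripper's body (76 mm by 85 mm) begins 54 mm behind the grasp point. The pads swing forward as they close: fully open they stand 13 mm farther back than shut.
Start: joints at [-1.348, 0.181, 1.607, -0, 1.354, -0.206], TCP at [0.239, -0.523, 0.242] pointing down, gripper open.
Joint ranges: [-2.99, 2.99], [-0.89, 2.07], [0.3, 2.58], [-1.14, 4.28], [0, 2.63], [-3.12, 3.12]. Speed limits (rad/s): [2.57, 2.57, 3.01, 3.14, 3.14, 3.14].

## Interface

Orientations are given as a unit quaternion [w, x, y, z].
In Python, from bench import ctrl gives the robot as it stands.
- The arm moves only by the tool apply_moves, never from a script. Its argument "plan" is text: rows parted by semicolons, each of 7 numbers parted by spaces: the shift along the tool's x, y, z each as a share of 0.05 m, from -1 to 1, then the turn, a rotation vector about the tool's x, y, z each as a share of 0.12 rad, from -1 to 1, then the opening, from 0 (shut) to 1 (fully open). In form: dx dy dz wx wy wz claw; .... A call has exactly 5 rows; each row shifts and turns the commanded pose from where the row before left it, along the tool's axes as they then stand; what a row does not reach is not made up. A row lasts 1/10 s, in which the tool goes at most 50 mm and 8.59 degrees, less where a joint would pass 70% of its speed; a pose out of reach is approached as far as the arm can. A call with a number of a shift or a turn outside -1 to 1 is refused whole. A call with a gripper value outside its range is refused whole. The fingers move at their own pace and stop on an object; the grip force is fixed at half the most. Time passes only in rows, so rows that do not move let the fingers close, or fill a call up. It gives the time, the measured TCP pose, the force and the opening at its end, in the units of the state.
- ctrl.get_obs(): the state, without advancing time (a new reading comes with each control period).
- ctrl.camera(name): name is "side" or "top"; returns the picture (400x640x3 uint8, red, green, blue); there is no depth.
- ctrl.get_calibration(name): a dict with "intrinsics" (3x3 intrinsics, pixels), "k1" (the pictures are not rectified: a ray, as slopes to the right and down, at radius r is drawn at 1 + k1 r^2 times it, then the intrinsics apply), "R" (3x3) and "t" (3): a world point X has camera coordinates R X + t. Camera axes: x right, y down, z forward; pixel columns grow to the right and rows downward; lengths in m; the calibration is good to about 2 mm. A picture is of the moment at which its call begins. get_calibration takes no time and is no camera call.
- ctrl.hand_in(): hands the job in, once; it reports no verdict.
Trained networks look in the newest picture that a camera, given by its name, has taken for a name from the list of things; names that differ only in an ending like _2 or _b are one class to them, and where a whole thing is asked for, a point or a joint stands for the part that bears it (a point fixed in the world has none). Each returns a list of dicts, best first, with "score" (0 to 1); they miss things now and then, are a little off and sometimes report something else, mostly with a low value. They report only what shows in the picture. A call takes as long as a camera call.
- ctrl.recognise(camera, target): "point" ([x, y, z] in m, in world coordinates, good to about 4 mm: the middle of the surface that is visible of it).
The state is a dict: "time_s": time; "q": joint angles; "dq": joint speeds; "joint_efforts": joint torques, N m; "eef_pos": TCP position; "eef_rot": TCP orientation; "wrist_force": force on the tool from outside, world axes, zero at the start; "torque": the same for the moment, N m; "opening": opening from 0.0 (shut) to 1.0 (fully open).
Only numpy, scipy, OpenCV 4.12 (cv2) and the standard library are available. Lean on these libraries where they do the work, as an engineer would, in place of code of your own. Each camera call takes 0.05 s, during which the arm holds its last target.

## Task

First lower the hinged aluminium guard all the way closed over the blade. Then take the longer of the two loose wooden handle scales, set it over the two brass pins of the half-built handle so that it sits flat and fully home on the steel tang, and press it down firmly with the gripper: the program finishes while still holding it pressed, without letting go. Leave the shorter scale, the sharpening stone, the tin and the screwdriver where they are.

Things in the scene. Friction and masses are not known exactly. Their poses are not given: they have to be found in the camera images.
- seat (a point): Centre of the half-built handle's upper steel face, 32 mm above the table, midway between its two brass pins: the loose scale's underside goes here. z up, y along the knife towards the blade tip, x across it. Pins upright at y = -30 and +30 mm: 8 mm thick, 13 mm high above the steel, the last 4 mm tapering to 4 mm. The handle is 128 mm long, 28 mm wide, round-ended, 17 mm high on the jig board.
- knife: Fixed half-built knife (lower scale 14 mm, steel tang 3 mm, blade; not the pins), flat in a fixed plywood jig whose place and yaw vary. Origin at the board's centre on its upper face, 15 mm above the table; axes as for seat; the handle's centre is at y = -85 mm. The board is 120 mm (x) by 340 mm (y), 15 mm thick.
- guard (a joint): Blade guard's hinge angle: 0 closed (level, at its stop), positive swinging up to 1.6; starts at 0.9 to 1.35. Aluminium cover plate 94 mm (hinge to free edge) x 160 mm (along the knife) x 3 mm, skirts 22 mm below it, and a black tab on the free edge 50 mm wide, 17 mm long, 4 mm thick. Stiff hinge: it stays where it is left; about 1 to 4 N at the free edge moves it.
- guard_hinge (a point): Middle of the guard's hinge line, fixed on the jig: in the seat frame at x = +52, y = +170 mm, 15 mm higher than the seat (47 mm above the table). Axes as for seat: the hinge line runs along y; the closed guard extends from it towards -x, 80 mm to each side in y, its top 1.5 mm above the hinge line.
- guard_edge (a point): Middle of the guard's free edge, on its outer (when closed, upper) face, 94 mm from the hinge line. Axes are the guard's: y along the hinge, z out of the outer face, -x from the hinge towards the free edge.
- scale_center (a point): Centre (half-way up) of the longer loose handle scale: dark wood slab 128 mm long (its y), 28 mm wide (its x), 16 mm thick (its z), round-ended, lying flat on the table, 50 g more or less. Two through holes of 10 mm at y = -30 and +30 mm. Either end and either face fit.
- shortscale_center (a point): Centre (half-way up) of the shorter scale, not for this knife: same wood, 100 mm long (its y), 22 mm wide, 16 mm thick, holes 40 mm apart. It lies flat 10 cm or more from the longer one in x; the two swap places from run to run.
- stone_center (a point): Centre of a loose two-layer sharpening stone, 50 x 150 x 26 mm, lying flat beyond the work.
- tin_center (a point): Centre (half-way up) of a small open steel tin, 54 mm across, 50 mm high, beyond the work.
- driver_grip (a point): Handle of a wooden-handled screwdriver lying on the table beyond the work, about 30 mm thick at most and 0.2 m long.

How it is judged:
By the outcome, as a careful person would: the job done as asked, in the order asked, and still so for the second after the job is handed in, while the arm keeps its last pose, push and grip.
It also fails if it takes over 58 s, if anything falls off the work surface, if the arm or the gripper's body presses on something with over 40 N, if the wrist force passes 120 N, or if a joint passes its speed limit or range.

## Working session

There is one attempt and no reset: what is moved stays moved. The work goes in short steps, Python scripts to look and compute and a tool call to move; the robot and the scene stay as the last step left them, time stands still between calls to the robot, and variables do not carry over. Pictures are saved under pics/ and viewed, and the job is handed in when it is done.

Besides the shell and the picture viewer there is one more tool, called after ">>>" by a JSON object that holds its "name" and its "arguments". apply_moves: Moves the arm, as the interface text tells. Shift numbers are shares of 0.05 m and turn numbers shares of 0.12 rad, none past 1 either way. Its arguments: {"type":"object","properties":{"plan":{"type":"string"}},"required":["plan"]}

```bash
ls; mkdir -p pics; python3 - <<'E'
from bench import ctrl
import cv2
for c in("side","top"):
    im=ctrl.camera(c); cv2.imwrite(f"pics/{c}0.png",cv2.resize(im[...,::-1],None,fx=1.25,fy=1.25))
    print(c,ctrl.get_calibration(c))
    for t in["seat","knife","guard","guard_hinge","guard_edge","scale_center","shortscale_center"]:
        try: print(t,[(([round(float(v),3) for v in d["point"]]),round(d["score"],2)) for d in ctrl.recognise(c,t)][:3])
        except Exception as e: print(t,e)
print(ctrl.get_obs(),ctrl.tcp_to_tips)
E
```

```text
pics
side {'intrinsics': array([[427.54270425,   0.        , 310.68592753],
       [  0.        , 427.54270425, 194.20740487],
       [  0.        ,   0.        ,   1.        ]]), 'k1': 0.03916550623597876, 'R': array([[-0.9230542 , -0.38465638, -0.00322779],
       [-0.23422165,  0.56867489, -0.78851068],
       [ 0.30514122, -0.72708207, -0.6150126 ]]), 't': array([0.56433601, 0.19950979, 0.65509443])}
seat [([0.588, 0.206, 0.031], 0.77), ([0.797, -0.04, 0.035], 0.4)]
knife [([0.585, 0.206, 0.032], 0.88)]
guard [([0.601, 0.288, 0.134], 0.83)]
guard_hinge [([0.585, 0.237, 0.017], 0.74), ([0.585, 0.206, 0.033], 0.68)]
guard_edge [([0.602, 0.29, 0.132], 0.79)]
scale_center [([0.616, -0.236, 0.015], 0.78), ([0.583, 0.207, 0.034], 0.66), ([0.595, 0.286, 0.136], 0.58)]
shortscale_center [([0.449, -0.253, 0.019], 0.68)]
top {'intrinsics': array([[361.21328482,   0.        , 314.79741054],
       [  0.        , 361.21328482, 198.25024653],
       [  0.        ,   0.        ,   1.        ]]), 'k1': -0.06431988159931869, 'R': array([[-0.01180958, -0.99991841,  0.00486835],
       [-0.9806317
[... 406 characters left out ...]
3, 0.017], 0.69)]
{'time_s': 0.8, 'q': array([-1.34832800e+00,  1.80752188e-01,  1.60699570e+00, -1.20406033e-05,
        1.35378894e+00, -2.06285042e-01]), 'dq': array([-8.40996167e-05,  1.85182356e-04, -7.18918685e-04, -6.28898958e-04,
        8.18600926e-04,  1.83419133e-04]), 'joint_efforts': array([-5.49688484e-04, -4.44797838e+01, -3.51663816e+01, -2.67972091e-04,
        6.69147576e-04,  4.86424904e-05]), 'eef_pos': array([ 0.23907433, -0.52296645,  0.24231745]), 'eef_rot': array([-0.59490749,  0.59494111, -0.38217346,  0.38219577]), 'wrist_force': array([-0.31006665, -0.5024644 , -0.41215093]), 'torque': array([0.00918995, 0.00029587, 0.04369156]), 'opening': 1.001535899336387} 0.011
```

View pics/side0.png

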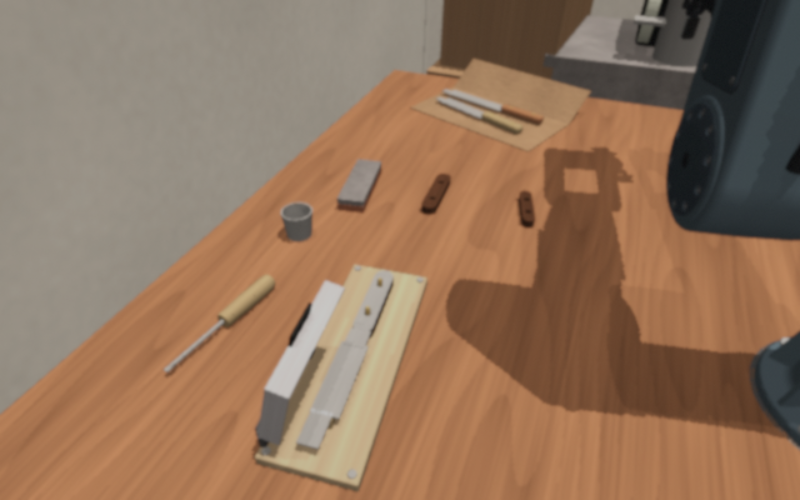

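View pics/top0.png

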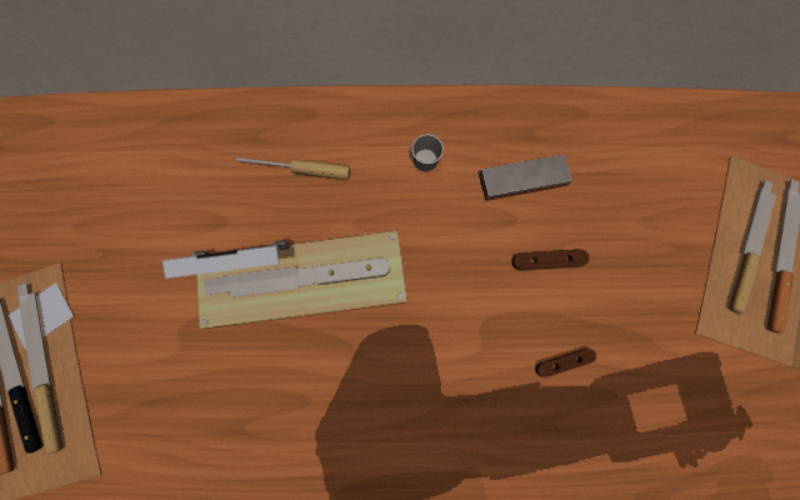

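The top view shows the board at (300,280), the long scale at (550,260), the short one at (566,362), and the raised guard at (220,260). Next I'll zoom in for precise points.

```bash
cat > h.py <<'E'
import numpy as np,cv2
from bench import ctrl
from scipy.spatial.transform import Rotation as Ro
def cal(c): 
    d=ctrl.get_calibration(c); return d["intrinsics"],d["k1"],d["R"],d["t"]
def proj(c,X):
    K,k,R,t=cal(c); p=np.atleast_2d(X)@R.T+t; s=p[:,:2]/p[:,2:]; s=s*(1+k*(s**2).sum(1,keepdims=True))
    return s@K[:2,:2].T+K[:2,2]
def ray(c,uv):
    K,k,R,t=cal(c); d=(np.array(uv,float)-K[:2,2])/K[0,0]; s=d.copy()
    for _ in range(20): s=d/(1+k*(s@s))
    return -R.T@t, R.T@np.r_[s,1]
def atz(c,uv,z):
    o,d=ray(c,uv); return o+d*(z-o[2])/d[2]
def crop(c,x0,y0,w,h,f,name,im=None):
    im=ctrl.camera(c) if im is None else im
    a=cv2.resize(im[y0:y0+h,x0:x0+w,::-1],None,fx=f,fy=f,interpolation=cv2.INTER_CUBIC); cv2.imwrite("pics/"+name,a); return im
E
python3 - <<'E'
from h import *
im=crop("top",125,175,210,95,3.8,"t1.png"); crop("top",400,190,90,40,8,"t2.png",im)
im=crop("side",200,205,150,180,3.3,"s1.png"); crop("side",320,130,60,50,12,"s2.png",im)
E
```

```text
(no output)
```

View pics/t1.png

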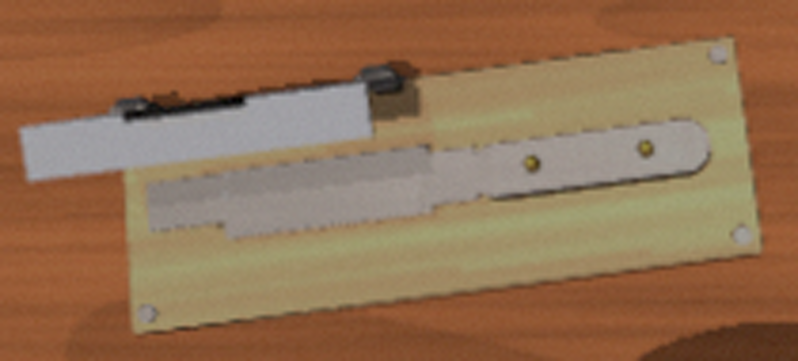

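View pics/t2.png

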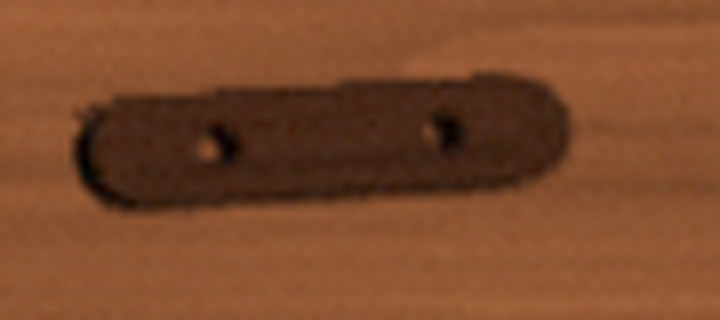

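View pics/s1.png

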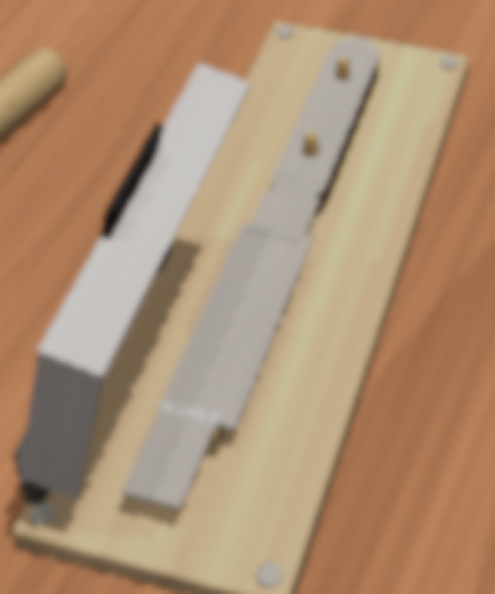

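View pics/s2.png

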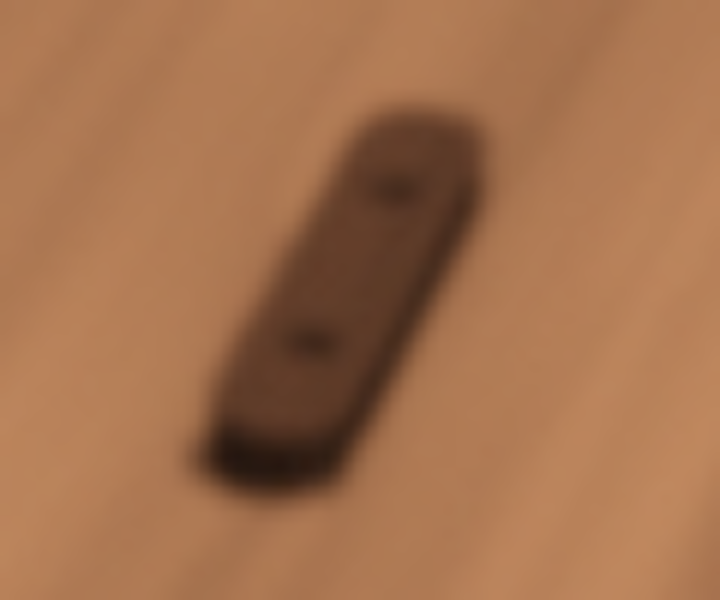

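```bash
cat > fit.py <<'E'
from h import *
from scipy.optimize import least_squares
def px(p,f,x0,y0): return ((np.array(p)+.5)/f-.5)+[x0,y0]
T=lambda p:px(p,3.8,125,175); S=lambda p:px(p,3.3,200,205)
T2=lambda p:px(p,8,400,190); S2=lambda p:px(p,12,320,130)
# seat frame pts (x,y,z world)
obs=[("top",T((531,163)),(0,.03,.043)),("top",T((646,148)),(0,-.03,.043)),
("top",T((734,38)),(.06,-.085,.015)),("top",T((762,253)),(-.06,-.085,.015)),("top",T((134,332)),(-.06,.255,.015)),
("side",S((311,145)),(0,.03,.0395)),("side",S((343,68)),(0,-.03,.0395)),
("side",S((277,22)),(.06,-.085,.015)),("side",S((467,58)),(-.06,-.085,.015)),("side",S((15,530)),(.06,.255,.015))]
obs2=[("top",T2((217,145)),(0,.03,.016)),("top",T2((443,132)),(0,-.03,.016)),
("side",S2((311,342)),(0,.03,.016)),("side",S2((398,188)),(0,-.03,.016))]
def fit(obs,x0):
    def r(p):
        c,s=np.cos(p[2]),np.sin(p[2]); o=[]
        for cam,uv,X in obs:
            w=[p[0]+c*X[0]-s*X[1],p[1]+s*X[0]+c*X[1],X[2]]
            o.append(proj(cam,w)[0]-uv)
        return np.ravel(o)
    q=least_squares(r,x0,loss="soft_l1"); return q.x,r(q.x)
for o,x0 in((obs,(.59,.17,0)),(obs2,(.616,-.245,0))):
    for sel in("top","side","topside"):
        x,r=fit([a for a in o if a[0] in sel],x0); print(sel,x.round(4),r.round(1))
    for c,uv,X in o: print(c,uv.round(1),atz(c,uv,X[2]).round(4))
E
python3 fit.py
```

```text
top [0.5992 0.0795 0.115 ] [-0.1 -0.1 -0.1  0.   0.3 -0.5  0.6  0.3 -1.1  0.2]
side [0.5994 0.081  0.1241] [ 0.2 -0.7  0.4 -0.1 -0.8 -0.4  0.9 -0.6 -0.6  0.9]
topside [0.5993 0.0802 0.1201] [-0.4 -0.1 -0.4 -0.1 -0.2 -0.7  0.3 -0.  -1.2  0.8  0.5 -1.   0.7 -0.4
 -0.4 -0.6  1.3 -0.7 -0.7  0.1]
top [264.4 217.5] [0.5954 0.1092 0.043 ]
top [294.6 213.6] [0.6027 0.0496 0.043 ]
top [317.8 184.6] [0.6675 0.0027 0.015 ]
top [325.2 241.2] [ 0.5499 -0.0107  0.015 ]
top [159.9 262. ] [0.5107 0.3238 0.015 ]
side [293.9 248.6] [0.5954 0.1125 0.0395]
side [303.6 225.3] [0.6036 0.0518 0.0395]
side [283.6 211.3] [0.6676 0.0045 0.015 ]
side [341.2 222.2] [ 0.5515 -0.0084  0.015 ]
side [204.2 365.3] [0.6275 0.34   0.015 ]
top [ 0.6174 -0.2521  0.045 ] [ 0. -0. -0.  0.]
side [ 0.6176 -0.2529  0.035 ] [ 0.  -0.1 -0.   0.1]
topside [ 0.6174 -0.2522  0.0408] [ 0.1 -0.1  0.1  0.   0.1  0.1 -0.1  0.2]
top [426.7 207.7] [ 0.616  -0.2221  0.016 ]
top [454.9 206.1] [ 0.6187 -0.282   0.016 ]
side [345.5 158. ] [ 0.6165 -0.2227  0.016 ]
side [352.7 145.2] [ 0.6187 -0.2832  0.016 ]
```

```bash
cat >> h.py <<'E'
SEAT=np.array([.5993,.0802,.032]); YAW=.120
def S2W(p,z=None):
    c,s=np.cos(YAW),np.sin(YAW); return SEAT+np.array([c*p[0]-s*p[1],s*p[0]+c*p[1],p[2]])
def guardpt(th,r,y,n):  # n along outer normal from plate mid
    return S2W([.052-r*np.cos(th)+n*np.sin(th),.170+y,.015+r*np.sin(th)+n*np.cos(th)])
def plan(target,yaw,claw,maxd=.042,maxw=.11):
    """yaw: world angle of tool x; tool y kept down"""
    o=ctrl.get_obs(); p=np.array(o["eef_pos"]); q=o["eef_rot"]; R=Ro.from_quat([q[1],q[2],q[3],q[0]]).as_matrix()
    G=np.array([[np.cos(yaw),0,0],[np.sin(yaw),0,0],[0,-1,0]],float); G[:,2]=np.cross(G[:,0],G[:,1])
    rv=Ro.from_matrix(R.T@G).as_rotvec(); d=np.array(target)-p
    n=max(1,int(np.ceil(np.linalg.norm(d)/maxd)),int(np.ceil(np.linalg.norm(rv)/maxw)))
    rows=[]
    for i in range(n):
        Ri=R@Ro.from_rotvec(rv*i/n).as_matrix(); rows.append(np.r_[Ri.T@d/n/.05,rv/n/.12,claw])
    while len(rows)%5: rows.append(np.r_[np.zeros(6),claw])
    print("d",d.round(4),"rv",rv.round(3))
    for k in range(0,len(rows),5): print("; ".join(" ".join(f"{v+0:.2f}".replace("-0.00","0") .replace("0.00","0") for v in r) for r in rows[k:k+5]))
E
python3 - <<'E'
from h import *
from scipy.optimize import least_squares
T=lambda p:((np.array(p)+.5)/3.8-.5)+[125,175]
S=lambda p:((np.array(p)+.5)/3.3-.5)+[200,205]
o=[("top",T((20,128)),.08,1.5e-3),("top",T((366,82)),-.08,1.5e-3),("top",T((28,181)),.08,-.0235),("top",T((373,136)),-.08,-.0235),
("side",S((201,62)),-.08,1.5e-3),("side",S((249,80)),-.08,-.0235),("side",S((40,352)),.08,1.5e-3),("side",S((104,376)),.08,-.0235)]
r=lambda t:np.ravel([proj(c,guardpt(t[0],.094,y,n))[0]-uv for c,uv,y,n in o])
for t0 in(.9,1.2): 
  s=least_squares(r,[t0]); print(s.x,r(s.x).round(1))
ob=ctrl.get_obs();q=ob["eef_rot"];print(Ro.from_quat([q[1],q[2],q[3],q[0]]).as_matrix().round(3),ob["time_s"])
print(guardpt(s.x[0],.094,0,0),S2W([.052,.17,.015]))
E
```

```text
[1.32975235] [-0.6 -0.3 -0.7  0.  -0.5  0.  -0.6  0.1 -0.2  0.3  1.   0.8 -0.1 -0.8
 -0.  -0.4]
[1.32975235] [-0.6 -0.3 -0.7  0.  -0.5  0.  -0.6  0.1 -0.2  0.3  1.   0.8 -0.1 -0.8
 -0.  -0.4]
[[ 0.416 -0.     0.909]
 [-0.909 -0.     0.416]
 [ 0.    -1.    -0.   ]] 0.9
[0.60829699 0.25251624 0.13828239] [0.63057497 0.2552025  0.047     ]
```

```bash
python3 - <<'E'
from h import *
p=S2W([.087,.17,0]);p[2]=.242;print(p);plan(p,YAW,0)
E
```

```text
[0.66532328 0.25939243 0.242     ]
d [ 4.262e-01  7.823e-01 -3.000e-04] rv [ 0.    -1.262  0.   ]
-0.49 0 0.65 0 -0.48 0 0; -0.45 0 0.67 0 -0.48 0 0; -0.41 0 0.70 0 -0.48 0 0; -0.37 0 0.72 0 -0.48 0 0; -0.33 0 0.74 0 -0.48 0 0
-0.28 0 0.76 0 -0.48 0 0; -0.24 0 0.77 0 -0.48 0 0; -0.19 0 0.79 0 -0.48 0 0; -0.15 0 0.80 0 -0.48 0 0; -0.10 0 0.80 0 -0.48 0 0
-0.06 0 0.81 0 -0.48 0 0; -0.01 0 0.81 0 -0.48 0 0; 0.04 0 0.81 0 -0.48 0 0; 0.08 0 0.81 0 -0.48 0 0; 0.13 0 0.80 0 -0.48 0 0
0.17 0 0.79 0 -0.48 0 0; 0.22 0 0.78 0 -0.48 0 0; 0.26 0 0.77 0 -0.48 0 0; 0.31 0 0.75 0 -0.48 0 0; 0.35 0 0.73 0 -0.48 0 0
0.39 0 0.71 0 -0.48 0 0; 0.43 0 0.69 0 -0.48 0 0; 0 0 0 0 0 0 0; 0 0 0 0 0 0 0; 0 0 0 0 0 0 0
```

>>> {"name": "apply_moves", "arguments": {"plan": "-0.49 0 0.65 0 -0.48 0 0; -0.45 0 0.67 0 -0.48 0 0; -0.41 0 0.70 0 -0.48 0 0; -0.37 0 0.72 0 -0.48 0 0; -0.33 0 0.74 0 -0.48 0 0"}}

```text
time_s: 1.4
eef_pos: [0.3358, -0.3432, 0.2424]
eef_rot: [-0.644, 0.644, -0.292, 0.292]
wrist_force: [1.0, 0.6, 0.2]
opening: 0.144
```

>>> {"name": "apply_moves", "arguments": {"plan": "-0.28 0 0.76 0 -0.48 0 0; -0.24 0 0.77 0 -0.48 0 0; -0.19 0 0.79 0 -0.48 0 0; -0.15 0 0.80 0 -0.48 0 0; -0.10 0 0.80 0 -0.48 0 0"}}

```text
time_s: 1.9
eef_pos: [0.4327, -0.1653, 0.2426]
eef_rot: [-0.679, 0.679, -0.196, 0.197]
wrist_force: [0.1, -0.3, -0.1]
opening: -0.0
```

>>> {"name": "apply_moves", "arguments": {"plan": "-0.06 0 0.81 0 -0.48 0 0; -0.01 0 0.81 0 -0.48 0 0; 0.04 0 0.81 0 -0.48 0 0; 0.08 0 0.81 0 -0.48 0 0; 0.13 0 0.80 0 -0.48 0 0"}}

```text
time_s: 2.4
eef_pos: [0.5292, 0.0134, 0.2425]
eef_rot: [-0.7, 0.7, -0.097, 0.097]
wrist_force: [0.0, -2.0, 0.5]
opening: -0.002
```

>>> {"name": "apply_moves", "arguments": {"plan": "0.17 0 0.79 0 -0.48 0 0; 0.22 0 0.78 0 -0.48 0 0; 0.26 0 0.77 0 -0.48 0 0; 0.31 0 0.75 0 -0.48 0 0; 0.35 0 0.73 0 -0.48 0 0"}}

```text
time_s: 2.9
eef_pos: [0.625, 0.1918, 0.2422]
eef_rot: [-0.707, 0.707, 0.004, -0.004]
wrist_force: [0.0, -0.6, 0.8]
opening: 0.004
```

>>> {"name": "apply_moves", "arguments": {"plan": "0.39 0 0.71 0 -0.48 0 0; 0.43 0 0.69 0 -0.48 0 0; 0 0 0 0 0 0 0; 0 0 0 0 0 0 0; 0 0 0 0 0 0 0"}}

```text
time_s: 3.4
eef_pos: [0.6624, 0.261, 0.2421]
eef_rot: [-0.706, 0.706, 0.044, -0.044]
wrist_force: [-0.3, -0.2, -0.8]
opening: -0.001
```

```bash
python3 - <<'E'
from h import *
p=S2W([.087,.17,0]);p[2]=.131;plan(p,YAW,0)
print(ctrl.get_obs()["q"],ctrl.get_obs()["time_s"])
E
```

```text
d [ 0.0029 -0.0016 -0.1111] rv [ 0.     0.004 -0.001]
0.02 0.74 -0.01 0 0.01 0 0; 0.02 0.74 -0.01 0 0.01 0 0; 0.02 0.74 -0.01 0 0.01 0 0; 0 0 0 0 0 0 0; 0 0 0 0 0 0 0
[ 2.09288139e-01  4.82525805e-01  1.21846485e+00 -4.13037569e-04
  1.44129225e+00  8.49158473e-02] 3.4
```

>>> {"name": "apply_moves", "arguments": {"plan": "0.02 0.74 -0.01 0 0 0 0; 0.02 0.74 -0.01 0 0 0 0; 0.02 0.74 -0.01 0 0 0 0; 0 0 0 0 0 0 0; 0 0 0 0 0 0 0"}}

```text
time_s: 3.9
eef_pos: [0.6657, 0.2596, 0.1318]
eef_rot: [-0.706, 0.706, 0.043, -0.044]
wrist_force: [0.5, -0.2, 1.0]
opening: -0.002
```

>>> {"name": "apply_moves", "arguments": {"plan": "-0.2 0 0 0 0 0 0; -0.2 0 0 0 0 0 0; -0.2 0 0 0 0 0 0; -0.16 0 0 0 0 0 0; 0 0 0 0 0 0 0"}}

```text
time_s: 4.4
eef_pos: [0.6272, 0.256, 0.1322]
eef_rot: [0.706, -0.706, -0.045, 0.044]
wrist_force: [0.2, 0.8, -0.4]
opening: 0.004
```

>>> {"name": "apply_moves", "arguments": {"plan": "-0.18 0.04 0 0 0 0 0; -0.18 0.08 0 0 0 0 0; -0.18 0.1 0 0 0 0 0; -0.18 0.1 0 0 0 0 0; 0 0 0 0 0 0 0"}}

```text
time_s: 4.9
eef_pos: [0.5901, 0.2511, 0.1136]
eef_rot: [-0.706, 0.706, 0.043, -0.046]
wrist_force: [0.4, -1.0, -0.3]
opening: 0.0
```

```bash
python3 - <<'E'
from h import *
im=crop("side",160,60,240,300,2,"s3.png"); print(ctrl.get_obs()["wrist_force"])
E
```

```text
[0.33173111 0.30153122 0.11115593]
```

View pics/s3.png

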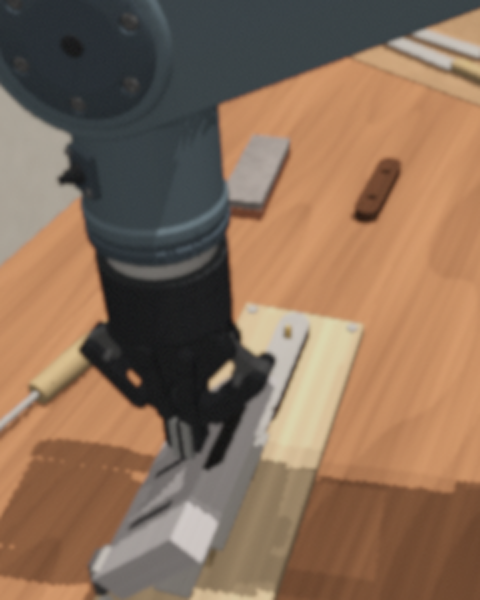

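The gripper tips are on the guard's outer face, around (190,440), and the guard has swung down partway. I'll carry on along the arc.

>>> {"name": "apply_moves", "arguments": {"plan": "-0.11 0.12 0 0 0 0 0; -0.12 0.18 0 0 0 0 0; -0.1 0.18 0 0 0 0 0; 0 0 0 0 0 0 0; 0 0 0 0 0 0 0"}}

```text
time_s: 5.45
eef_pos: [0.5753, 0.2492, 0.0904]
eef_rot: [-0.706, 0.706, 0.044, -0.045]
wrist_force: [-0.0, -0.3, -0.7]
opening: -0.0
```

>>> {"name": "apply_moves", "arguments": {"plan": "-0.06 0.15 0 0 0 0 0; -0.05 0.15 0 0 0 0 0; -0.03 0.14 0 0 0 0 0; 0 0.12 0 0 0 0 0; 0 0 0 0 0 0 0"}}

```text
time_s: 5.95
eef_pos: [0.568, 0.2481, 0.0618]
eef_rot: [-0.706, 0.706, 0.043, -0.045]
wrist_force: [-0.2, -0.4, 0.7]
opening: 0.002
```

>>> {"name": "apply_moves", "arguments": {"plan": "0 0.04 0 0 0 0 0; 0 0.04 0 0 0 0 0; 0 0.04 0 0 0 0 0; 0 0 0 0 0 0 0; 0 0 0 0 0 0 0"}}

```text
time_s: 6.45
eef_pos: [0.5691, 0.2484, 0.0594]
eef_rot: [-0.706, 0.706, 0.044, -0.044]
wrist_force: [-7.5, -2.5, 16.8]
opening: -0.003
```

```bash
python3 - <<'E'
from h import *
im=crop("side",160,60,240,300,2,"s4.png"); print(ctrl.get_obs()["wrist_force"])
p=ctrl.get_obs()["eef_pos"].copy(); p[2]=.2; plan(p,YAW,0)
E
```

```text
[-7.80027764 -2.3622721  14.85303948]
d [0.     0.     0.1406] rv [ 0.     0.006 -0.   ]
0 -0.70 0 0 0.01 0 0; 0 -0.70 0 0 0.01 0 0; 0 -0.70 0 0 0.01 0 0; 0 -0.70 0 0 0.01 0 0; 0 0 0 0 0 0 0
```

View pics/s4.png

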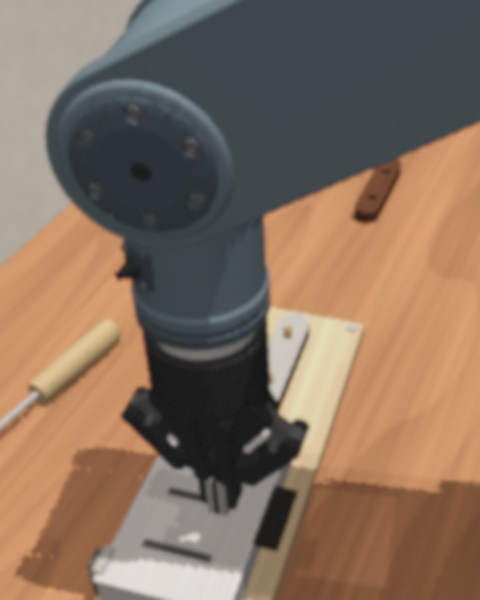

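The guard plate now looks level, with the tab at (275,520) over the board. I'll lift off and go to the scale.

>>> {"name": "apply_moves", "arguments": {"plan": "0 -0.3 0 0 0 0 0; 0 -0.7 0 0 0 0 0; 0 -0.9 0 0 0 0 0; 0 -0.9 0 0 0 0 0; 0 0 0 0 0 0 0"}}

```text
time_s: 7.0
eef_pos: [0.5736, 0.2496, 0.2062]
eef_rot: [0.707, -0.705, -0.049, 0.039]
wrist_force: [1.2, 0.2, 1.2]
opening: 0.002
```

```bash
python3 - <<'E'
from h import *
plan([.6174,-.2522,.15],.041,.6)
E
```

```text
d [ 0.0438 -0.5018 -0.0562] rv [-0.002  0.084  0.014]
-0.03 0.08 -0.77 0 0.05 0.01 0.60; -0.03 0.09 -0.77 0 0.05 0.01 0.60; -0.02 0.09 -0.77 0 0.05 0.01 0.60; -0.02 0.09 -0.77 0 0.05 0.01 0.60; -0.01 0.09 -0.77 0 0.05 0.01 0.60
-0.01 0.09 -0.77 0 0.05 0.01 0.60; 0 0.09 -0.77 0 0.05 0.01 0.60; 0 0.09 -0.77 0 0.05 0.01 0.60; 0.01 0.09 -0.77 0 0.05 0.01 0.60; 0.02 0.09 -0.77 0 0.05 0.01 0.60
0.02 0.09 -0.77 0 0.05 0.01 0.60; 0.03 0.09 -0.77 0 0.05 0.01 0.60; 0.03 0.09 -0.77 0 0.05 0.01 0.60; 0 0 0 0 0 0 0.60; 0 0 0 0 0 0 0.60
```

>>> {"name": "apply_moves", "arguments": {"plan": "-0.03 0.08 -0.77 0 0.05 0.01 0.6; -0.03 0.09 -0.77 0 0.05 0.01 0.6; -0.02 0.09 -0.77 0 0.05 0.01 0.6; -0.02 0.09 -0.77 0 0.05 0.01 0.6; -0.01 0.09 -0.77 0 0.05 0.01 0.6"}}

```text
time_s: 7.5
eef_pos: [0.5854, 0.0551, 0.1754]
eef_rot: [-0.706, 0.706, 0.032, -0.036]
wrist_force: [1.0, 0.4, 0.5]
opening: 0.597
```

>>> {"name": "apply_moves", "arguments": {"plan": "-0.01 0.09 -0.77 0 0.05 0.01 0.6; 0 0.09 -0.77 0 0.05 0.01 0.6; 0 0.09 -0.77 0 0.05 0.01 0.6; 0.01 0.09 -0.77 0 0.05 0.01 0.6; 0.02 0.09 -0.77 0 0.05 0.01 0.6"}}

```text
time_s: 8.0
eef_pos: [0.6022, -0.1369, 0.1529]
eef_rot: [-0.706, 0.707, 0.019, -0.027]
wrist_force: [-0.4, -0.7, 0.8]
opening: 0.599
```

>>> {"name": "apply_moves", "arguments": {"plan": "0.02 0.09 -0.77 0 0.05 0.01 0.6; 0.03 0.09 -0.77 0 0.05 0.01 0.6; 0.03 0.09 -0.77 0 0.05 0.01 0.6; 0 0 0 0 0 0 0.6; 0 0 0 0 0 0 0.6"}}

```text
time_s: 8.5
eef_pos: [0.6124, -0.2511, 0.1389]
eef_rot: [-0.707, 0.707, 0.01, -0.022]
wrist_force: [-0.3, -0.1, 0.5]
opening: 0.6
```

```bash
python3 - <<'E'
from h import *
crop("side",160,160,240,240,2,"s5.png")
crop("top",100,140,420,140,1.9,"t5.png")
print(ctrl.get_obs())
plan([.6174,-.2522,.016],.041,.6)
E
```

```text
{'time_s': 8.6, 'q': array([-0.56123962,  0.47616862,  1.44237313, -0.0095958 ,  1.23598375,
       -0.60582721]), 'dq': array([ 0.01410206, -0.00864738,  0.00332622, -0.00340249,  0.00063295,
       -0.00140383]), 'joint_efforts': array([-1.02323916e+00, -5.63432872e+01, -3.32012701e+01, -9.61384596e-02,
        2.95800471e-02,  1.77173529e-04]), 'eef_pos': array([ 0.61272787, -0.24935898,  0.13927886]), 'eef_rot': array([-0.70673418,  0.7070315 ,  0.0113203 , -0.02247466]), 'wrist_force': array([ 1.12919028, -0.00201432, -0.09082625]), 'torque': array([ 0.02522844, -0.01215302,  0.08317517]), 'opening': 0.6017932369672776}
d [ 0.0047 -0.0028 -0.1233] rv [ 0.     0.007 -0.016]
0.04 0.82 -0.02 0 0.02 -0.04 0.60; 0.04 0.82 -0.02 0 0.02 -0.04 0.60; 0.03 0.82 -0.02 0 0.02 -0.04 0.60; 0 0 0 0 0 0 0.60; 0 0 0 0 0 0 0.60
```

View pics/s5.png

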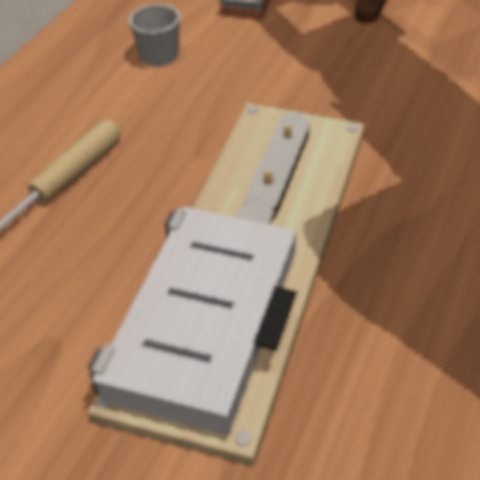

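View pics/t5.png

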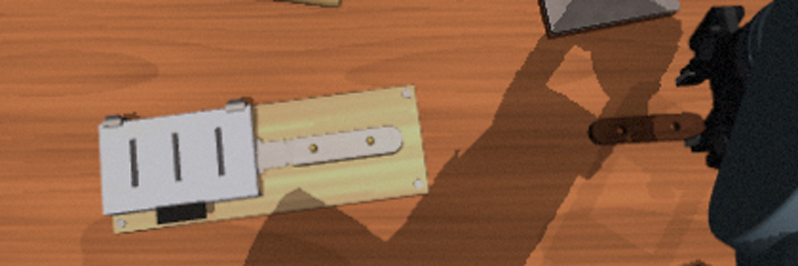

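```bash
python3 - <<'E'
from h import *
for y in(-.08,.08):
  for r in (0,.094): print(y,r,(proj("side",guardpt(0,r,y,.0015))[0]-[160,160])*2, (proj("side",guardpt(.06,r,y,.0015))[0]-[160,160])*2)
plan([.6174,-.2522,.04],.041,.6)
E
```

```text
-0.08 0 [184.74351867 206.01293972] [184.63993076 205.99323268]
-0.08 0.094 [296.45971506 229.80049151] [296.09272235 224.87000795]
0.08 0 [ 93.7310798  379.09544385] [ 93.6079168  379.06541665]
0.08 0.094 [227.53483515 414.43724226] [226.66754845 409.48504174]
d [ 0.0047 -0.0028 -0.0993] rv [ 0.     0.007 -0.016]
0.04 0.66 -0.02 0 0.02 -0.04 0.60; 0.04 0.66 -0.02 0 0.02 -0.04 0.60; 0.03 0.66 -0.02 0 0.02 -0.04 0.60; 0 0 0 0 0 0 0.60; 0 0 0 0 0 0 0.60
```

>>> {"name": "apply_moves", "arguments": {"plan": "0.05 0.8 -0.03 0 0.02 -0.05 0.6; 0.04 0.8 -0.02 0 0.02 -0.05 0.6; 0 0.35 0 0 0.02 -0.04 0.6; 0 0 0 0 0 0 0.6; 0 0 0 0 0 0 0.6"}}

```text
time_s: 9.1
eef_pos: [0.6169, -0.2517, 0.0425]
eef_rot: [-0.707, 0.707, 0.015, -0.014]
wrist_force: [1.1, -0.2, 0.3]
opening: 0.6
```

```bash
python3 - <<'E'
from h import *
plan([.6174,-.2522,.013],.041,.6)
crop("side",300,90,120,100,6,"s6.png")
E
```

```text
d [ 0.0005 -0.0005 -0.0295] rv [0.001 0.001 0.001]
0.01 0.59 -0.01 0.01 0 0.01 0.60; 0 0 0 0 0 0 0.60; 0 0 0 0 0 0 0.60; 0 0 0 0 0 0 0.60; 0 0 0 0 0 0 0.60
```

View pics/s6.png

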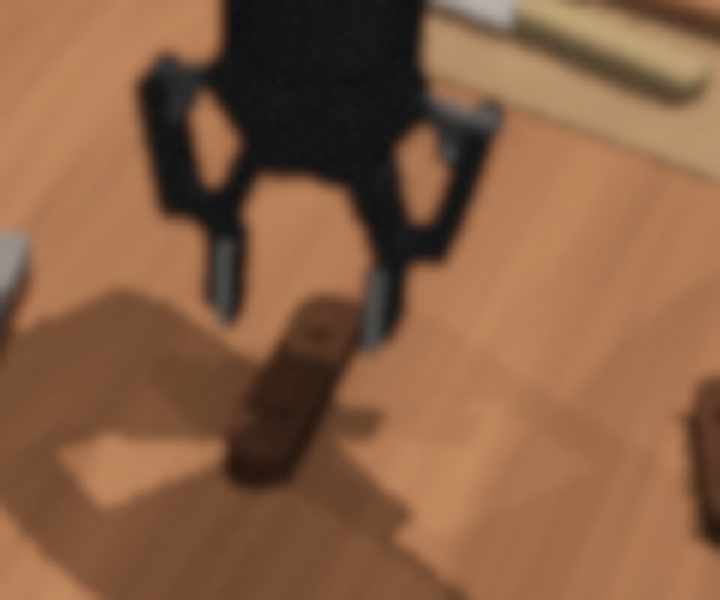

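The closed guard's predicted free-edge corner, (296,230), matches the picture's (295,232), so θ≈0. The fingers straddle the scale, so I'll descend and grip.

>>> {"name": "apply_moves", "arguments": {"plan": "0.01 0.3 -0.01 0 0 0 0.6; 0 0.29 0 0 0 0 0.6; 0 0 0 0 0 0 0.6; 0 0 0 0 0 0 0.6; 0 0 0 0 0 0 0.45"}}

```text
time_s: 9.65
eef_pos: [0.6171, -0.2534, 0.0124]
eef_rot: [-0.707, 0.707, 0.015, -0.014]
wrist_force: [0.0, 0.1, -0.1]
opening: 0.455
```

>>> {"name": "apply_moves", "arguments": {"plan": "0 0 0 0 0 0 0.4; 0 0 0 0 0 0 0.35; 0 0 0 0 0 0 0.2; 0 0 0 0 0 0 0.1; 0 0 0 0 0 0 0.1"}}

```text
time_s: 10.15
eef_pos: [0.6175, -0.2536, 0.0131]
eef_rot: [-0.706, 0.707, 0.015, -0.013]
wrist_force: [0.0, -0.2, 6.0]
opening: 0.313
```

>>> {"name": "apply_moves", "arguments": {"plan": "0 -0.2 0 0 0 0 0; 0 -0.5 0 0 0 0 0; 0 -0.6 0 0 0 0 0; 0 -0.5 0 0 0 0 0; 0 0 0 0 0 0 0"}}

```text
time_s: 10.65
eef_pos: [0.6191, -0.2546, 0.1071]
eef_rot: [-0.705, 0.709, 0.017, -0.012]
wrist_force: [0.9, -0.5, -0.2]
opening: 0.308
```

```bash
python3 - <<'E'
from h import *
im=ctrl.camera("side");p=ctrl.get_obs();print(p)
uv=proj("side",p["eef_pos"])[0].astype(int);print(uv);crop("side",uv[0]-50,uv[1]-45,100,90,7,"s7.png",im)
q=S2W([0,0,0]); q[2]=p["eef_pos"][2]; plan(q,YAW,0)
E
```

```text
{'time_s': 10.7, 'q': array([-5.67159442e-01,  5.17746427e-01,  1.45864626e+00,  1.62455189e-04,
        1.15961881e+00, -6.07241217e-01]), 'dq': array([ 0.00011027,  0.04368839,  0.03987533, -0.00039721, -0.01147147,
        0.00086618]), 'joint_efforts': array([ 1.00494346e-01, -5.93357384e+01, -3.30711579e+01,  9.28373134e-03,
        1.14201594e-01,  1.24573870e-05]), 'eef_pos': array([ 0.61796425, -0.25390153,  0.1047051 ]), 'eef_rot': array([-0.70591313,  0.70801184,  0.01581915, -0.01247533]), 'wrist_force': array([ 0.05521916,  1.0905164 , -0.19662208]), 'torque': array([-0.00778853,  0.00583978, -0.01079587]), 'opening': 0.3090426911024595}
[351 117]
d [-0.0187  0.3341  0.    ] rv [ 0.003 -0.08   0.005]
-0.01 0 0.84 0 -0.08 0 0; 0 0 0.84 0 -0.08 0 0; 0 0 0.84 0 -0.08 0 0; 0.01 0 0.84 0 -0.08 0 0; 0.02 0 0.84 0 -0.08 0 0
0.03 0 0.84 0 -0.08 0 0; 0.04 0 0.84 0 -0.08 0 0; 0.05 0 0.84 0 -0.08 0 0; 0 0 0 0 0 0 0; 0 0 0 0 0 0 0
```

View pics/s7.png

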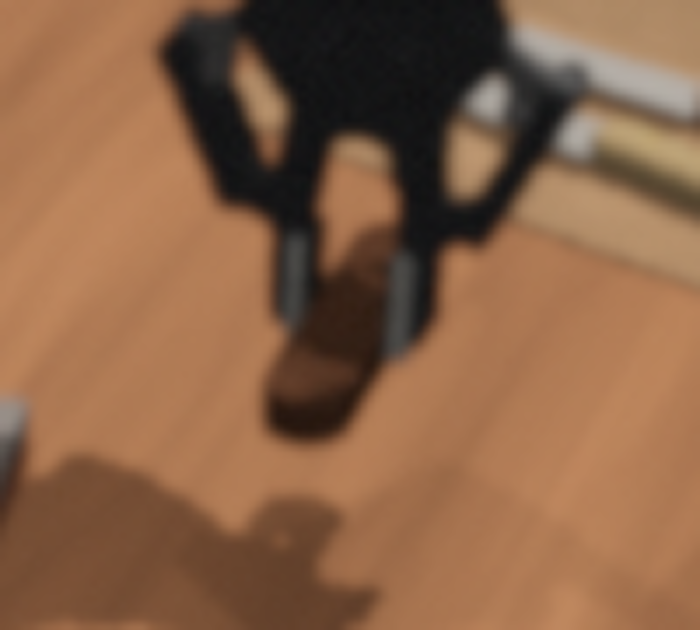

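The scale is held, with its near end at (310,390). I'll carry it to above the seat.

>>> {"name": "apply_moves", "arguments": {"plan": "-0.01 0 0.84 0 -0.08 0 0; 0 0 0.84 0 -0.08 0 0; 0 0 0.84 0 -0.08 0 0; 0.01 0 0.84 0 -0.08 0 0; 0.02 0 0.84 0 -0.08 0 0"}}

```text
time_s: 11.2
eef_pos: [0.6037, -0.0416, 0.1002]
eef_rot: [0.707, -0.706, -0.03, 0.032]
wrist_force: [1.1, 0.1, 0.1]
opening: 0.308
```

>>> {"name": "apply_moves", "arguments": {"plan": "0.03 0 0.8 0 -0.08 0 0; 0.04 0 0.8 0 -0.08 0 0; 0.05 0 0.8 0 -0.08 0 0; 0 0 0 0 0 0 0; 0 0 0 0 0 0 0"}}

```text
time_s: 11.7
eef_pos: [0.5983, 0.0775, 0.1005]
eef_rot: [-0.706, 0.706, 0.042, -0.043]
wrist_force: [-0.5, -0.3, -0.6]
opening: 0.306
```

```bash
python3 - <<'E'
from h import *
plan(S2W([0,-.0014,.035]),YAW,0)
E
```

```text
d [ 0.0011  0.0013 -0.0335] rv [ 0.001 -0.001 -0.002]
0.03 0.67 0.02 0 -0.01 -0.01 0; 0 0 0 0 0 0 0; 0 0 0 0 0 0 0; 0 0 0 0 0 0 0; 0 0 0 0 0 0 0
```

>>> {"name": "apply_moves", "arguments": {"plan": "0.02 0.36 0.02 0 -0.01 -0.01 0; 0 0.36 0 0 0 0 0; 0 0 0 0 0 0 0; 0 0 0 0 0 0 0; 0 0 0 0 0 0 0"}}

```text
time_s: 12.2
eef_pos: [0.6012, 0.0768, 0.0668]
eef_rot: [-0.706, 0.706, 0.043, -0.04]
wrist_force: [0.4, -0.7, -0.2]
opening: 0.312
```

```bash
python3 - <<'E'
from h import *
im=ctrl.camera("side");p=ctrl.get_obs()
plan(S2W([0,-.0014,.032]),YAW,0)
print(proj("side",[S2W([0,0,.012]),S2W([0,.03,.012])]));crop("side",240,180,110,90,7,"s8.png",im)
crop("top",220,170,130,90,6,"t8.png")
E
```

```text
d [-0.0019  0.0018 -0.003 ] rv [ 0.001 -0.003  0.004]
-0.03 0.06 0.04 0.01 -0.02 0.03 0; 0 0 0 0 0 0 0; 0 0 0 0 0 0 0; 0 0 0 0 0 0 0; 0 0 0 0 0 0 0
[[299.40979077 234.01917647]
 [294.2828835  245.69216084]]
```

View pics/s8.png

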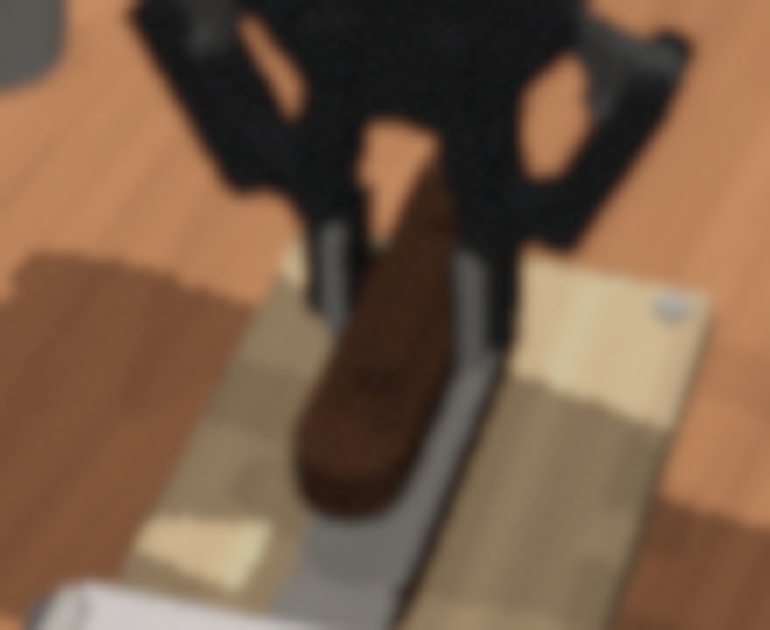

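View pics/t8.png

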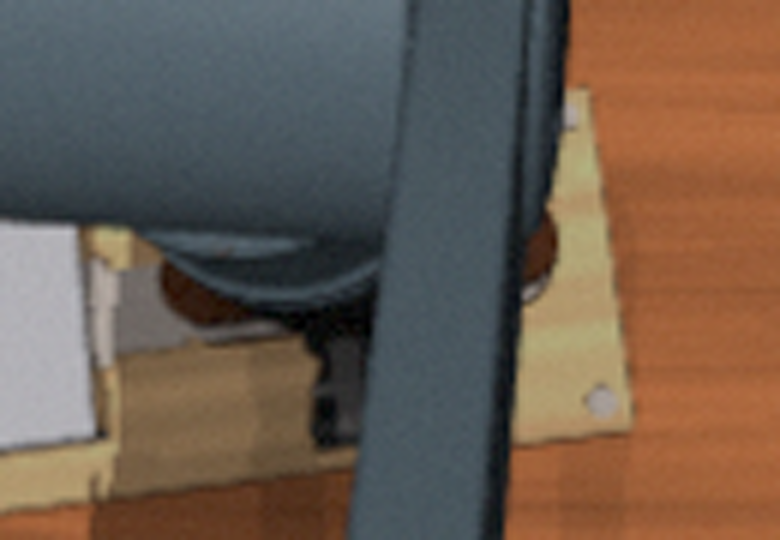

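```bash
cat >> h.py <<'E'
def outline(ctr,yaw,z,pitch=0):
    a=np.linspace(0,np.pi,15); P=np.r_[np.c_[.014*np.cos(a),.05+.014*np.sin(a)],np.c_[-.014*np.cos(a),-.05-.014*np.sin(a)]]
    c,s=np.cos(yaw),np.sin(yaw); return np.c_[ctr[0]+c*P[:,0]-s*P[:,1],ctr[1]+s*P[:,0]+c*P[:,1],z+pitch*P[:,1]]
def overlay(cam,x0,y0,w,h,f,name,curves,im=None):
    im=ctrl.camera(cam) if im is None else im
    crop(cam,x0,y0,w,h,f,name,im); a=cv2.imread("pics/"+name)
    for X,col in curves: cv2.polylines(a,[np.int32(((proj(cam,X)-[x0,y0]+.5)*f-.5).round())],True,col,1)
    cv2.imwrite("pics/"+name,a)
E
python3 - <<'E'
from h import *
p=ctrl.get_obs()["eef_pos"]; c=p+.0014*np.array([-np.sin(YAW),np.cos(YAW),0]); print(p)
cv=[(outline(c,YAW,p[2]-.013),(0,255,0)),(outline(c,YAW,p[2]+.003),(0,255,255)),(outline(SEAT,YAW,.032),(255,0,0))]
overlay("side",240,180,110,90,7,"s9.png",cv); overlay("top",220,170,130,90,6,"t9.png",cv)
E
```

```text
[0.60132051 0.07716715 0.06705629]
```

View pics/s9.png

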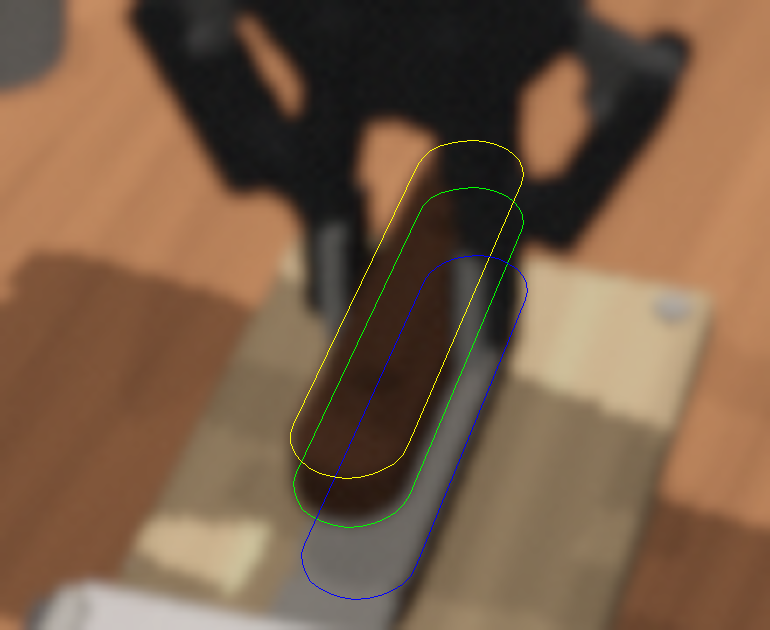

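View pics/t9.png

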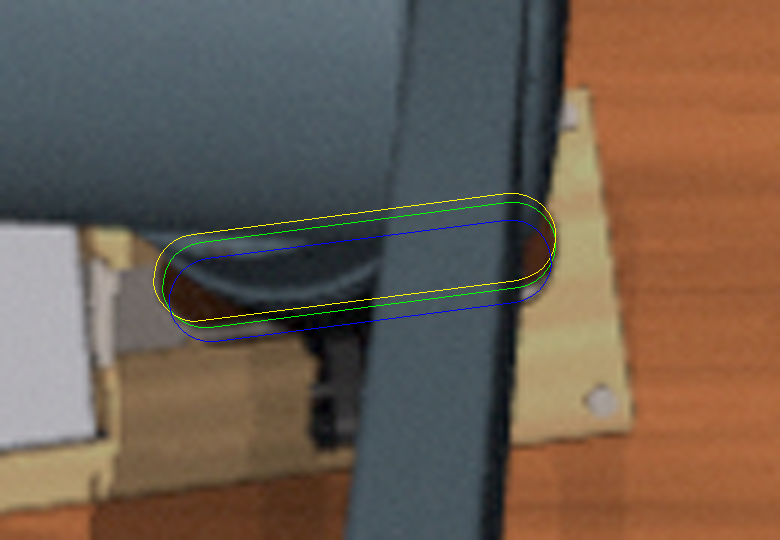

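```bash
python3 - <<'E'
from h import *
plan(S2W([0,-.0004,.032]),YAW,0)
E
```

```text
d [-0.0018  0.0023 -0.0029] rv [ 0.001 -0.002  0.004]
-0.03 0.06 0.05 0.01 -0.02 0.03 0; 0 0 0 0 0 0 0; 0 0 0 0 0 0 0; 0 0 0 0 0 0 0; 0 0 0 0 0 0 0
```

>>> {"name": "apply_moves", "arguments": {"plan": "-0.03 0.06 0.05 0.01 -0.02 0.03 0; 0 0.06 0 0 0 0 0; 0 0.06 0 0 0 0 0; 0 0 0 0 0 0 0; 0 0 0 0 0 0 0"}}

```text
time_s: 12.9
eef_pos: [0.5987, 0.08, 0.0568]
eef_rot: [0.706, -0.706, -0.042, 0.043]
wrist_force: [-0.3, 0.1, 1.0]
opening: 0.311
```

```bash
python3 - <<'E'
from h import *
plan(S2W([0,-.0004,.022]),YAW,0)
E
```

```text
d [ 0.0007 -0.0002 -0.0028] rv [-0.001  0.    -0.002]
0.01 0.06 -0.01 0 0 -0.01 0; 0 0 0 0 0 0 0; 0 0 0 0 0 0 0; 0 0 0 0 0 0 0; 0 0 0 0 0 0 0
```

>>> {"name": "apply_moves", "arguments": {"plan": "0.01 0.03 0 0 0 0 0; 0 0.03 0 0 0 0 0; 0 0.02 0 0 0 0 0; 0 0 0 0 0 0 0; 0 0 0 0 0 0 0"}}

```text
time_s: 13.4
eef_pos: [0.5994, 0.08, 0.0531]
eef_rot: [0.706, -0.706, -0.042, 0.043]
wrist_force: [1.0, -0.4, -1.2]
opening: 0.307
```

>>> {"name": "apply_moves", "arguments": {"plan": "0 0.03 0 0 0 0 0; 0 0.03 0 0 0 0 0; 0 0.02 0 0 0 0 0; 0 0 0 0 0 0 0; 0 0 0 0 0 0 0"}}

```text
time_s: 13.9
eef_pos: [0.5994, 0.0799, 0.049]
eef_rot: [0.706, -0.706, -0.042, 0.043]
wrist_force: [1.4, -0.9, -1.4]
opening: 0.31
```

>>> {"name": "apply_moves", "arguments": {"plan": "0 0.03 0 0 0 0 0; 0 0.03 0 0 0 0 0; 0 0.02 0 0 0 0 0; 0 0 0 0 0 0 0; 0 0 0 0 0 0 0"}}

```text
time_s: 14.4
eef_pos: [0.5994, 0.08, 0.0451]
eef_rot: [0.706, -0.706, -0.042, 0.043]
wrist_force: [1.1, -0.3, 1.1]
opening: 0.303
```

>>> {"name": "apply_moves", "arguments": {"plan": "0 0.02 0 0 0 0 0; 0 0.02 0 0 0 0 0; 0 0 0 0 0 0 0; 0 0 0 0 0 0 0; 0 0 0 0 0 0 0"}}

```text
time_s: 14.9
eef_pos: [0.5995, 0.08, 0.0451]
eef_rot: [0.706, -0.706, -0.042, 0.043]
wrist_force: [-6.3, -0.9, 15.4]
opening: 0.309
```

>>> {"name": "apply_moves", "arguments": {"plan": "0 0.02 0 0 0 0 0; 0 0.01 0 0 0 0 0; 0 0 0 0 0 0 0; 0 0 0 0 0 0 0; 0 0 0 0 0 0 0"}}

```text
time_s: 15.4
eef_pos: [0.5995, 0.08, 0.045]
eef_rot: [-0.706, 0.706, 0.042, -0.043]
wrist_force: [-11.6, -1.2, 27.3]
opening: 0.308
```

```bash
python3 - <<'E'
from h import *
print(ctrl.get_obs())
cv=[(outline(SEAT,YAW,.032),(0,255,0)),(outline(SEAT,YAW,.048),(0,255,255))]
overlay("side",240,180,110,90,7,"s10.png",cv)
crop("side",190,180,160,190,3.1,"s11.png")
E
```

```text
{'time_s': 15.4, 'q': array([-6.32435522e-02,  4.86755053e-01,  1.64928834e+00, -2.86440669e-04,
        1.00684297e+00, -1.83941434e-01]), 'dq': array([-0.000877  ,  0.00144078,  0.00137836, -0.00052587,  0.00085847,
        0.00150459]), 'joint_efforts': array([-1.89483650e-01, -3.94345987e+01, -2.52294356e+01,  5.09404019e-01,
       -3.50246027e+00, -1.80066732e-02]), 'eef_pos': array([0.59950549, 0.0799958 , 0.04502589]), 'eef_rot': array([-0.70578759,  0.70584463,  0.04223688, -0.04316578]), 'wrist_force': array([-11.60423937,  -1.16663005,  27.2851676 ]), 'torque': array([-0.22143355,  1.83972214,  0.02074934]), 'opening': 0.30790651338772695}
```

View pics/s10.png

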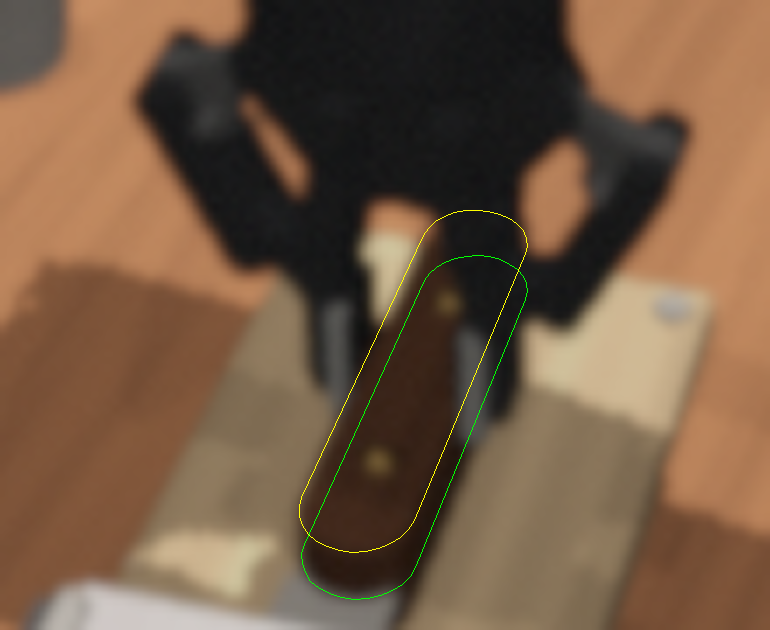

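View pics/s11.png

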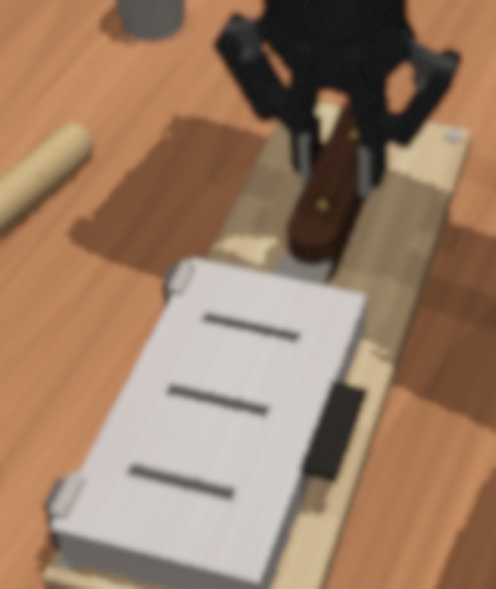

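Both pins show in the holes, at (378,460) and (447,302). The outline matches a seated scale and the guard is closed. I'm handing in with 27 N pressed.

```bash
python3 -c "
from bench import ctrl
print(ctrl.hand_in()); print(ctrl.get_obs()['wrist_force'])"
```

```text
the job is handed in; nothing more can be done
None
the job is handed in; nothing more can be done
```

I closed the guard, then set the longer scale over both pins and handed the job in at about 15.4 s, with the gripper still pressing it down. No verdict is reported.

- **Guard:** I swung it down with the shut fingertips until it reached its stop at about 17 N. A free-edge corner predicted for angle 0 then fell within about 2 px (in a 2x crop) of where the side picture showed it. The last picture still showed it closed.
- **Scale:** It went down with no noticeable force until contact. The final TCP height was 45.0 mm, which is the 13 mm of the grasp plus the 32 mm of the seat. The last side picture shows both brass pins in the holes and the scale matching the outline of a seated one.
- **Press:** The final wrist force was 27 N downward, with about 12 N sideways along x, and the gripper was still closed on the scale.
- **One disagreement:** Before lowering, the pictures put the held scale about 1 mm from where the grasp offset predicted. I shifted the target by 1 mm and it went on cleanly.
- **Other things:** I touched nothing else. I did not check the shorter scale, stone, tin and screwdriver by measurement at the end.

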